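# Put the gladiolus corms away mouse-proof

## Robot

A 6-joint arm with a two-finger parallel gripper is mounted at the origin on the work surface. World frame = base frame: x ahead of the robot, y to its left, z up, the work surface at z = 0. Lengths are in mm, angles in rad, forces in N, time in s.
With the tool pointing down it reaches from about 275 to 750 mm from the base axis. Payload 10.2 kg.
Tool frame: the origin (TCP) lies at the very end of the fingers, on their centre line; the grasp point (between the pads) lies robot.tcp_to_grasp behind it (robot.tcp_to_grasp is the distance from the TCP to the grasp point, in mm); z points along the fingers, y is the direction in which the jaws open and shut (so a half turn about z gives the same grasp; the last joint's range is limited). The gripper opens to 85 mm and grips with 20 to 120 N. Pads are 22 mm wide; open, the fingers measure 114 mm over their backs; the gripper's body (76 mm by 85 mm) begins 54 mm behind the grasp point. The pads swing forward as they close: fully open they stand 13 mm farther back than shut.
Start: joints at [1.087, 0.313, 1.498, -0, 1.331, -0.223], TCP at [135.386, 507.249, 231.294] pointing down, gripper open.
Joint ranges: [-2.94, 2.94], [-0.97, 2.17], [0.19, 2.56], [-1.23, 4.37], [0.02, 3.11], [-2.88, 2.88]. Speed limits (rad/s): [2.39, 2.39, 3.01, 3.14, 3.14, 3.14].

## Interface

Orientations are given as a unit quaternion [x, y, z, w].
In Python, from bench import robot, get_state, snapshot, finish_job gives the robot as it stands. Calls block until the motion is done:
- robot.move_pose(position, orientation): joint-space move of the TCP to a pose.
- robot.move_straight(position, speed=150, rotation=None): straight line of the TCP; rotation=None keeps the orientation; speed is the mean speed in mm/s.
- robot.movej(angles): joint-space move.
- robot.move_gripper(opening): opening from 0.0 (shut) to 1.0 (fully open); the grip force is fixed at half the most; returns when the fingers have stopped.
- robot.sleep(seconds).
- robot.ik(position, orientation): joint angles nearest the present ones, or None.
- get_state(): the state.
- snapshot(name): name is "side" or "top" or "wrist"; returns a dict with "img" (384x512x3 uint8, red, green, blue), "intrinsics" (3x3 intrinsics, pixels), "R" (3x3) and "t" (3): a world point X has camera coordinates R X + t; the wrist camera has in their place "mount" (4x4, takes a point from camera to tool coordinates, whose origin is the TCP and whose axes are the flange's). Camera axes: x right, y down, z forward; pixel columns grow to the right and rows downward; lengths in mm; the calibration is good to about 2 mm. A picture is of the moment at which its call begins: read the wrist's pose just before it. There is no depth.
A pose or a line that the arm cannot do raises robot.MotionError and nothing moves.
- finish_job(): hands the job in, once; it reports no verdict.
The state is a dict: "clock": time; "joint_positions": joint angles; "qvel": joint speeds; "joint_torque": joint torques, N m; "ee_pos": TCP position; "tcp_rot": TCP orientation; "contact_force": force on the tool from outside, world axes, zero at the start; "moment": the same for the moment, N m; "opening": opening from 0.0 (shut) to 1.0 (fully open).
Only numpy, scipy, OpenCV 4.12 (cv2) and the standard library are available. Lean on these libraries where they do the work, as an engineer would, in place of code of your own. Each camera call takes 0.05 s, during which the arm holds its last target.

## Task

Put every gladiolus corm lying on the bench into the metal storage pot, then close the pot with the one cover of the right size: it must shut the whole mouth and lie flat on the rim between the bolts. Then turn all three clamp bolts clockwise right up to their end stops, so that their tongues lock the cover down. Leave the other two covers, the terracotta pot, the scoop and the widger where they are.

Things in the scene. Friction and masses are not known exactly. Their poses are not given: they have to be found in the camera images.
- storage_pot: fixed cast-aluminium storage pot, round, open at the top: mouth 100 mm across, outside 120 mm, 80 mm high, inner floor 6 mm above its origin (centre of its underside), z up. Three ears at the rim, each with a captive clamp bolt whose axis stands 80 mm from the pot's axis; the bolts' collars (22 mm across) leave a 138 mm circle free between them
- bolt0 (a joint): captive clamp bolt 0 of the pot: its angle in rad, 0 = fully open, grows when turned clockwise seen from above, end stop at 2.6. It stays where it is left (about 0.05 N m friction)
- bolt0_grip (a point): grip point on the axis of bolt 0, 121 mm above the bench, inside its black bar knob (42 long x 12 thick x 30 mm tall, top 11 mm above this point). x runs along the bar and along the bolt's steel tongue (reaches 34 mm to +x, 14 wide, 5 thick, its top 25 mm below this point); z is up. At the end stop the tongue points at the pot's axis, 3 mm above the seated cover
- bolt1 (a joint): captive clamp bolt 1 of the pot: its angle in rad, 0 = fully open, grows when turned clockwise seen from above, end stop at 2.6. It stays where it is left (about 0.05 N m friction)
- bolt1_grip (a point): grip point on the axis of bolt 1, 121 mm above the bench, inside its black bar knob (42 long x 12 thick x 30 mm tall, top 11 mm above this point). x runs along the bar and along the bolt's steel tongue (reaches 34 mm to +x, 14 wide, 5 thick, its top 25 mm below this point); z is up. At the end stop the tongue points at the pot's axis, 3 mm above the seated cover
- bolt2 (a joint): captive clamp bolt 2 of the pot: its angle in rad, 0 = fully open, grows when turned clockwise seen from above, end stop at 2.6. It stays where it is left (about 0.05 N m friction)
- bolt2_grip (a point): grip point on the axis of bolt 2, 121 mm above the bench, inside its black bar knob (42 long x 12 thick x 30 mm tall, top 11 mm above this point). x runs along the bar and along the bolt's steel tongue (reaches 34 mm to +x, 14 wide, 5 thick, its top 25 mm below this point); z is up. At the end stop the tongue points at the pot's axis, 3 mm above the seated cover
- cover_88: loose round aluminium cover, 88 mm across, 8 mm thick, 0.22 kg, with a wooden bar handle on top: 40 mm long along the cover's x, 14 mm thick along its y, from 8 to 42 mm above its origin (centre of the underside)
- cover_120: loose round aluminium cover, 120 mm across, 8 mm thick, 0.22 kg, with a wooden bar handle on top: 40 mm long along the cover's x, 14 mm thick along its y, from 8 to 42 mm above its origin (centre of the underside)
- cover_146: loose round aluminium cover, 146 mm across, 8 mm thick, 0.22 kg, with a wooden bar handle on top: 40 mm long along the cover's x, 14 mm thick along its y, from 8 to 42 mm above its origin (centre of the underside)
- corm0: gladiolus corm, a brown squat disc 38 mm across and 20 mm high with a small bud in the middle up to 28 mm, widest from 6 to 14 mm above its origin (centre of its flat underside), 35 g; may be absent
- corm1: gladiolus corm, a brown squat disc 38 mm across and 20 mm high with a small bud in the middle up to 28 mm, widest from 6 to 14 mm above its origin (centre of its flat underside), 35 g; may be absent
- corm2: gladiolus corm, a brown squat disc 38 mm across and 20 mm high with a small bud in the middle up to 28 mm, widest from 6 to 14 mm above its origin (centre of its flat underside), 35 g; may be absent
- corm3: gladiolus corm, a brown squat disc 38 mm across and 20 mm high with a small bud in the middle up to 28 mm, widest from 6 to 14 mm above its origin (centre of its flat underside), 35 g; may be absent
- corm4: gladiolus corm, a brown squat disc 38 mm across and 20 mm high with a small bud in the middle up to 28 mm, widest from 6 to 14 mm above its origin (centre of its flat underside), 35 g; may be absent
- terracotta_pot: terracotta pot, 90 mm across the rim, 85 mm high; bystander; origin at the centre of its underside
- scoop: lime-green plastic hand scoop, 190 mm long, 64 mm wide, lying flat; bystander; origin on its underside near the middle, blade to its +x
- widger: stainless widger, flat strip 180 x 14 x 4 mm; bystander; origin at the centre of its underside

How it is judged (in metres and radians):
On the way, in this order (a step that is already met when the one before it is completed fails the run):
1. all corms are in the pot (horizontal distance between each of corm0, corm1, corm2, corm3, corm4 and storage_pot below 0.055 m and z of each of corm0, corm1, corm2, corm3, corm4 in the frame of storage_pot below 0.078 m), for 0.2 s.
2. the right cover lies flat on the pot's rim (horizontal distance between cover_120 and storage_pot below 0.01 m and z of cover_120 in the frame of storage_pot between 0.076 and 0.085 m and angle between cover_120's own z axis and vertical below 0.06 rad), for 0.3 s.
3. all three bolts are at their end stops (value of joint each of bolt0, bolt1, bolt2 above 2.5 rad), for 0.2 s.
At the end, for the whole second after the job is handed in: All corms present are inside the pot, below its rim; the 120 mm cover lies flat on the rim, at rest, centred within 10 mm; all three bolts are within 0.1 rad of their end stops (joint above 2.5) (all of step 1 and all of step 2 and all of step 3 and linear speed of cover_120 below 0.02 m/s); the robot touches nothing.
It fails at once if the terracotta pot is shifted by more than 30 mm (distance of terracotta_pot from where it was at the start of the episode above 0.03 m).
It fails at once if the scoop is shifted by more than 30 mm (distance of scoop from where it was at the start of the episode above 0.03 m).
It fails at once if the widger is shifted by more than 30 mm (distance of widger from where it was at the start of the episode above 0.03 m).
It fails at once if a cover of the wrong size is shifted by more than 50 mm (distance of any of cover_88, cover_146 from where it was at the start of the episode above 0.05 m).
Of corm0, corm1, corm2, corm3, corm4 only 2 to 4 are there at a start; the rules pass over those that are not, and their reading is None.
At some moment in a run one of corm0, corm1, corm2, corm3, corm4 may be knocked a few centimetres aside while the robot is not near it.
Once in a run the grip may slacken for a moment while it holds something.
It also fails if it takes over 210 s, if anything falls off the work surface, if the arm or the gripper's body presses on something with over 40 N, if the wrist force passes 120 N, or if a joint passes its speed limit or range.

## Working session

There is one attempt and no reset: what is moved stays moved. The work goes in short steps, each a Python script; the robot and the scene stay as the last script left them, time stands still between calls to the robot, and variables do not carry over. Pictures are saved under pics/ and viewed, and the job is handed in when it is done.

```bash
mkdir -p pics; ls; python3 - <<'E'
from bench import robot,get_state,snapshot
import cv2,numpy as np
s=get_state();print(s['clock'],s['ee_pos'],s['tcp_rot'],robot.tcp_to_grasp)
for n in ['top','side','wrist']:
    d=snapshot(n);cv2.imwrite(f'pics/a_{n}.png',d['img'][:,:,::-1])
    print(n,d['intrinsics'],d.get('R'),d.get('t'),d.get('mount'))
E
```

```text
pics
0.0 [135.26561594 507.0169959  230.73267166] [ 1.30032906e-01  9.91509479e-01 -5.91101973e-04 -2.17108447e-04] 18.700000000000003
top [[406.79809435   0.         258.64866277]
 [  0.         406.79809435 191.47519669]
 [  0.           0.           1.        ]] [[-0.0294058  -0.99953163 -0.00847481]
 [-0.98897175  0.03032427 -0.14496659]
 [ 0.14515568  0.00411849 -0.98940026]] [  38.67181955  527.19341104 1140.63549542] None
side [[434.04128634   0.         266.26568172]
 [  0.         434.04128634 188.20233333]
 [  0.           0.           1.        ]] [[ 0.78267792 -0.62230964  0.01208219]
 [-0.4451192  -0.57318313 -0.68798982]
 [ 0.43506801  0.53309643 -0.72561975]] [-407.60681504  321.01828515 1093.59263086] None
wrist [[268.89847315   0.         257.22123129]
 [  0.         268.89847315 191.6338839 ]
 [  0.           0.           1.        ]] None None [[-1.28395750e-03 -9.47820685e-01 -3.18801351e-01  8.08174243e+01]
 [ 9.99999175e-01 -1.20759659e-03 -4.37173234e-04  5.90146961e-02]
 [ 2.93784099e-05 -3.18801649e-01  9.47821453e-01 -1.42736485e+02]
 [ 0.00000000e+00  0.00000000e+00  0.00000000e+00  1.00000000e+00]]
```

View pics/a_top.png

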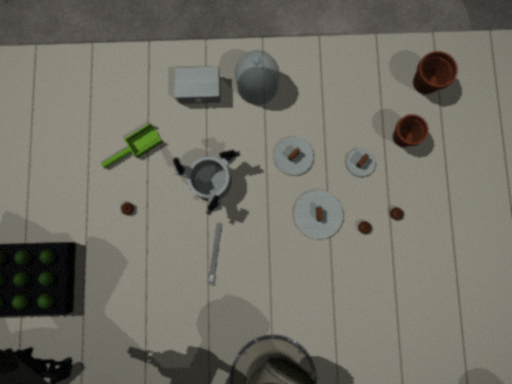

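View pics/a_side.png

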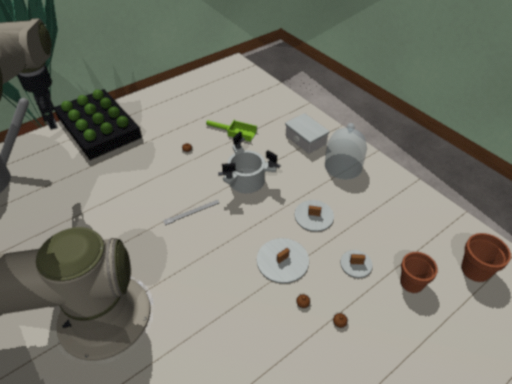

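View pics/a_wrist.png

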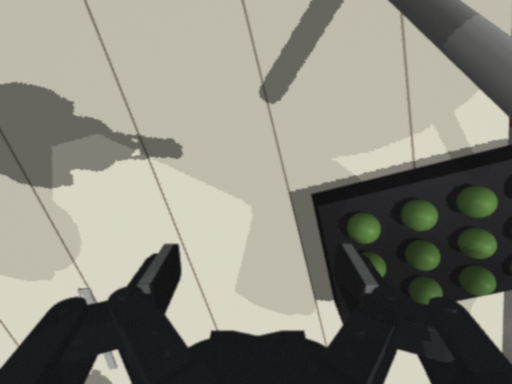

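Top view: the pot is at (209,178), with corms at (128,208), (365,227) and (397,213). The 120 mm cover is probably the one at (293,155), with the 88 at (360,162) and the 146 at (318,214). I'll measure these next.

```bash
cat > h.py <<'E'
from bench import robot,get_state,snapshot
import cv2,numpy as np
from scipy.spatial.transform import Rotation as Rn
def save(n,img): cv2.imwrite(f'pics/{n}.png',img[:,:,::-1])
def cam(d,pose=None):
    K=d['intrinsics']
    if d.get('R') is not None and 'mount' not in d: return K,np.array(d['R']),np.array(d['t'])
    p,q=pose; M=np.array(d['mount']); Rt=Rn.from_quat(q).as_matrix()
    Rwc=Rt@M[:3,:3]; c=Rt@M[:3,3]+np.array(p)
    return K,Rwc.T,-Rwc.T@c
def ray(C,u,v):
    K,R,t=C; d=R.T@np.linalg.solve(K,[u,v,1.]); c=-R.T@t; return c,d
def onz(C,u,v,z):
    c,d=ray(C,u,v); return c+d*(z-c[2])/d[2]
def proj(C,X):
    K,R,t=C; p=K@(R@np.array(X,float)+t); return p[:2]/p[2]
def wsnap():
    s=get_state(); d=snapshot('wrist'); return d['img'],cam(d,(s['ee_pos'],s['tcp_rot']))
def tsnap(n='top'):
    d=snapshot(n); return d['img'],cam(d)
def down(yaw):
    # tool z down, tool y (jaw dir) at angle yaw+90 in world; tool x along yaw
    c,s=np.cos(yaw),np.sin(yaw)
    return Rn.from_matrix(np.array([[c,s,0],[s,-c,0],[0,0,-1]])).as_quat()
def blobs(mask,amin):
    n,l,st,ce=cv2.connectedComponentsWithStats(mask.astype(np.uint8))
    return [(ce[i],st[i],l==i) for i in range(1,n) if st[i][4]>=amin]
def brown(img):
    h=cv2.cvtColor(img,cv2.COLOR_RGB2HSV); return ((h[...,0]<14)|(h[...,0]>172))&(h[...,1]>110)&(h[...,2]>25)
E
python3 - <<'E'
from h import *
for n in ['top','side']:
    img,C=tsnap(n)
    for c,s,m in blobs(brown(img),15): print(n,c.round(1),s,onz(C,*c,10).round(0)[:2],onz(C,*c,30).round(0)[:2])
    cv2.imwrite(f'pics/b_{n}.png',cv2.resize(img[120:250,90:430][:,:,::-1] if n=='top' else img[80:350,150:450][:,:,::-1],None,fx=2.3 if n=='top' else 2.2,fy=2.3 if n=='top' else 2.2,interpolation=cv2.INTER_CUBIC))
    if n=='top':
        for (u,v) in [(209,176),(293,156),(360,162),(318,214)]: print(u,v,onz(C,u,v,8),onz(C,u,v,80))
E
```

```text
top [435.7  71.1] [ 414   52   43   42 1202] [ 892. -535.] [ 883. -526.]
top [410.8 130.3] [394 115  34  31 797] [ 705. -443.] [ 699. -435.]
top [294.  153.6] [289 149  10  10  43] [644. -87.] [639. -85.]
top [362.4 160.1] [358 155  10  11  43] [ 618. -291.] [ 613. -286.]
top [126.8 208.1] [122 203  11  11  88] [494. 415.] [492. 408.]
top [319.  213.6] [317 208   5  12  50] [ 461. -153.] [ 459. -150.]
top [396.5 213.3] [391 208  12  11  98] [ 455. -380.] [ 454. -373.]
top [364.2 227.2] [359 222  12  11  94] [ 417. -283.] [ 416. -278.]
209 176 [583.9764358  170.18824434   8.        ] [570.32392181 161.03449582  80.        ]
293 156 [637.34470489 -83.61042497   8.        ] [620.48286902 -77.50189052  80.        ]
360 162 [ 612.62092805 -283.61819911    8.        ] [ 597.24586624 -265.48211837   80.        ]
318 214 [ 460.17826941 -149.91617796    8.        ] [ 453.97040693 -139.82032094   80.        ]
side [341.1  94.8] [ 109   29  403  151 3367] [1154.  310.] [1131.  291.]
side [ 55.3 116.2] [ 53 112   6   9  31] [196. 869.] [192. 839.]
side [ 40.9 120.9] [ 37 117   8   9  38] [144. 873.] [141. 843.]
side [ 27.5 127. ] [ 18 120  20  15 147] [ 93. 867.] [ 91. 836.]
side [  2.4 135.3] [  0 131   7  11  40] [  7. 873.] [  7. 843.]
side [186.4 147.2] [183 144   8   7  49] [494. 416.] [483. 395.]
side [314.9 211. ] [310 207  10   8  24] [649. -78.] [636. -89.]
side [484.1 256.6] [ 462  234   49   48 1673] [ 910. -494.] [ 892. -497.]
side [281.8 257.4] [278 252  10  10  33] [ 460. -146.] [ 451. -156.]
side [417.  271.2] [ 401  252   36   41 1097] [ 722. -407.] [ 707. -412.]
side [358.1 260.2] [353 257  11   7  35] [ 621. -283.] [ 609. -291.]
side [302.7 300.7] [297 295  12  13 121] [ 417. -281.] [ 408. -289.]
side [339.8 320.1] [334 314  13  13 136] [ 454. -378.] [ 445. -384.]
```

View pics/b_top.png

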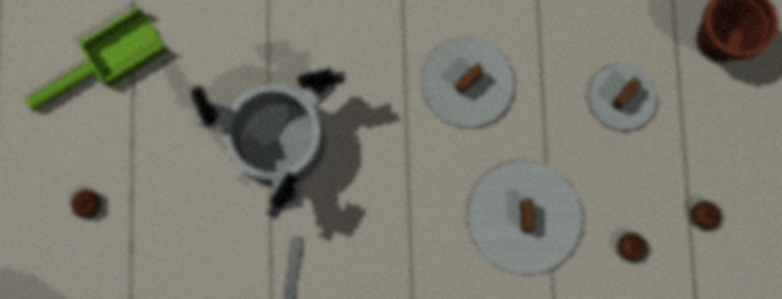

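View pics/b_side.png

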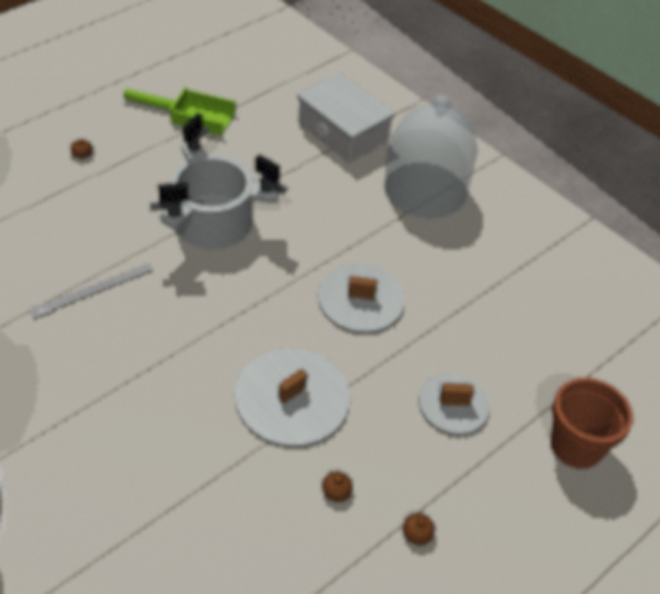

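The corms are at about (494,414), (417,-282) and (455,-379), and both views agree. I'll pick the first one and photograph the pot from the wrist camera on the way over.

```bash
cat >> h.py <<'E'
def corms():
    img,C=tsnap('top'); out=[]
    for c,s,m in blobs(brown(img),55):
        if s[4]>160: continue
        if max(s[2],s[3])>1.5*min(s[2],s[3]): continue
        out.append(onz(C,*c,11)[:2])
    return img,out
def pick_corm(xy,yaw,z=2):
    q=down(yaw)
    robot.move_gripper(0.75)
    robot.move_pose([xy[0],xy[1],110],q)
    robot.move_straight([xy[0],xy[1],z],120)
    robot.move_gripper(0.0)
    s=get_state(); print('closed',s['opening'],s['clock'])
    robot.move_straight([xy[0],xy[1],200],250)
    s=get_state(); print('lift',s['opening'],s['clock'],s['contact_force'])
E
python3 - <<'E'
from h import *
xy=np.array([494,413.5]); q1=np.arctan2(xy[1],xy[0])
pick_corm(xy,q1+np.pi/2)
img,c=corms(); print(c); save('c_top',img)
# hover with camera over the pot
robot.move_pose([572,160,260],down(np.pi))
img,C=wsnap(); save('c_wrist',img); s=get_state(); print(s['clock'],s['ee_pos'],s['opening'])
E
```

```text
closed 0.40234835864833857 3.4833
lift 0.40361640978365537 4.425 [ 0.2743937  -0.19204916 -0.92245375]
[array([ 455.37227383, -379.33427865]), array([ 417.49819595, -282.99092048])]
5.7167 [571.742424   160.76389242 259.45265764] 0.4035708026028164
```

```bash
sleep 1
```

```text
(no output)
```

View pics/c_wrist.png

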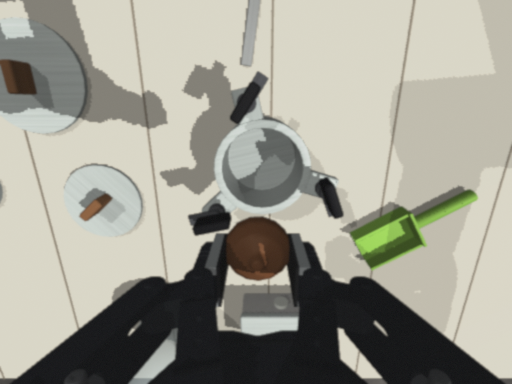

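View pics/c_top.png

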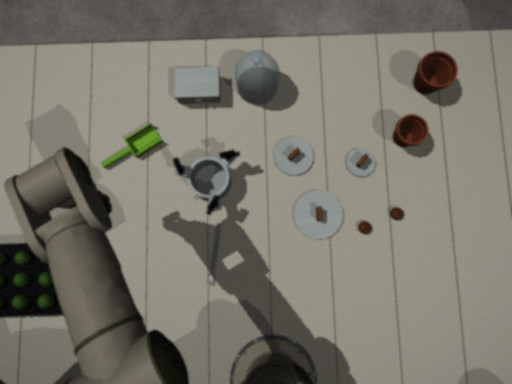

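Wrist view: the pot rim is centred near (263,166). The knobs are at (249,97), (330,198) and (210,222), and the corm is held. I'll enlarge it to measure more closely.

```bash
python3 - <<'E'
from h import *
im=cv2.imread('pics/c_wrist.png')[60:250,170:370]
cv2.imwrite('pics/c_crop.png',cv2.resize(im,(800,760)[:2],interpolation=cv2.INTER_CUBIC)[:600] )
im2=cv2.resize(cv2.imread('pics/c_wrist.png')[60:250,180:370],(590,590),interpolation=cv2.INTER_CUBIC);cv2.imwrite('pics/c_crop.png',im2)
E
```

```text
(no output)
```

View pics/c_crop.png

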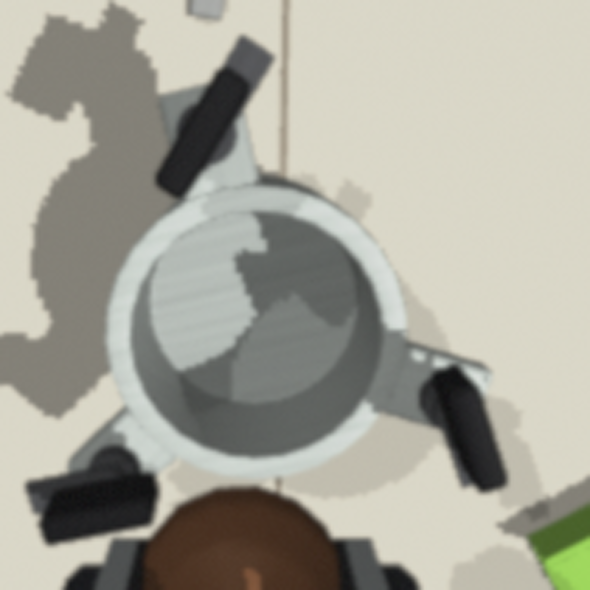

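```bash
cat >> h.py <<'E'
def fitc(P):
    P=np.array(P)[:,:2]; A=np.c_[2*P,np.ones(len(P))]; s=np.linalg.lstsq(A,(P**2).sum(1),rcond=None)[0]
    return s[:2],np.sqrt(s[2]+s[:2]@s[:2])
E
python3 - <<'E'
from h import *
s=get_state();d=snapshot('wrist');C=cam(d,(s['ee_pos'],s['tcp_rot']))
f=lambda u,v,z:onz(C,180+u/3.105,60+v/3.105,z)[:2]
print(fitc([f(*p,80) for p in [(107,335),(405,320),(258,184),(250,476)]]))
ci,r=fitc([f(*p,80) for p in [(131,335),(381,320),(258,210),(250,458)]]);print(ci,r)
K={'up':((205,130),(172,190),(255,55)),'right':((470,425),(445,375),(492,487)),'left':((100,505),(153,490),(45,525))}
for k,(c,a,b) in K.items():
    p=f(*c,120); v=p-ci; t=f(*b,110)-f(*a,110)
    print(k,p.round(1),np.linalg.norm(v).round(1),'az',np.degrees(np.arctan2(v[1],v[0])).round(1),'dir',np.degrees(np.arctan2(t[1],t[0])).round(1))
E
```

```text
(array([569.7142853 , 166.85732095]), np.float64(59.04050841032404))
[570.44035364 166.96866718] 49.97552869134417
up [491.4 149.3] 81.0 az -167.4 dir 146.5
right [591.9 243. ] 79.0 az 74.2 dir 25.6
left [623.3 108.5] 78.8 az -47.9 dir -70.8
```

```bash
cat >> h.py <<'E'
POT=np.array([570.,167.])
def drop(yaw,z=72,off=(0,0)):
    x,y=POT+np.array(off); q=down(yaw)
    robot.move_pose([x,y,200],q)
    s=get_state(); print('at pot',s['opening'],s['clock'])
    robot.move_straight([x,y,z],180)
    robot.move_gripper(0.62)
    robot.sleep(0.15)
    robot.move_straight([x,y,200],250)
    s=get_state(); print('dropped',s['opening'],s['clock'],s['contact_force'].round(1))
E
python3 - <<'E'
from h import *
drop(np.arctan2(167,570)+np.pi/2)
img,c=corms(); print(c)
E
```

```text
at pot 0.4036494863659025 6.95
dropped 0.6219499723558964 8.9333 [-0.3 -0.  -0.3]
[array([ 455.28586682, -379.2984572 ]), array([ 417.3603448 , -282.80839361])]
```

```bash
python3 - <<'E'
from h import *
pick_corm((417.3,-282),1.94)
img,c=corms(); print(c); save('d_top',img)
drop(np.arctan2(167,570)+np.pi/2,off=(0,0))
img,c=corms(); print(c); save('d2_top',img)
E
```

```text
closed 0.40651051654945686 12.4417
lift 0.4051249867834219 13.3833 [ 0.68269679  0.19618362 -0.24792611]
[array([571.82916543, 167.86358288])]
at pot 0.4021570649389253 15.1667
dropped 0.6188423529505758 17.15 [ 0.1 -0.1 -0.5]
[array([581.48727662, 135.60587951]), array([ 455.34057265, -379.0281841 ])]
```

```bash
python3 - <<'E'
from h import *
pick_corm((455.3,-378.5),1.94)
drop(np.arctan2(167,570)+np.pi/2)
robot.move_pose([480,167,300],down(0))
img,C=wsnap(); save('e_wrist',img)
img,c=corms(); print(c); save('e_top',img)
img,_=tsnap('side'); save('e_side',img)
print(get_state()['clock'])
E
```

```text
closed 0.40333621391339514 20.9333
lift 0.40622873567526374 21.875 [-0.02394371 -0.36708827 -0.33172055]
at pot 0.4055174960343921 23.8833
dropped 0.6198452459366055 25.8667 [ 0.2 -0.2 -0.3]
[array([581.27474645, 140.41646224])]
27.6583
```

View pics/e_wrist.png

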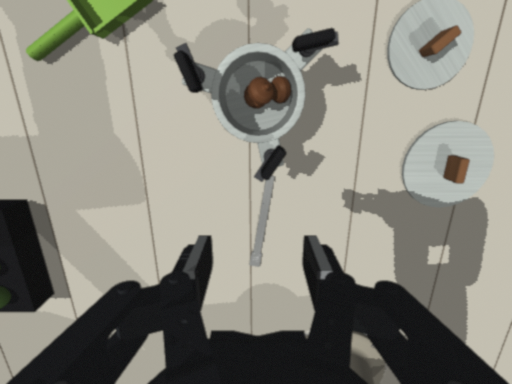

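View pics/e_top.png

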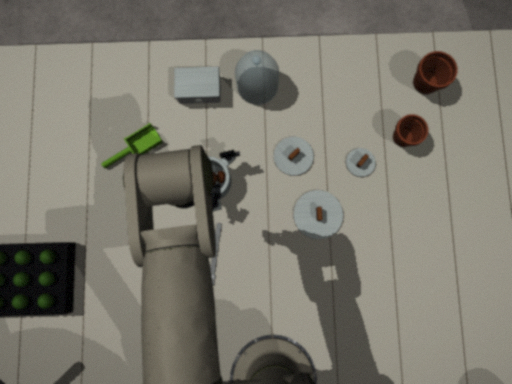

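View pics/e_side.png

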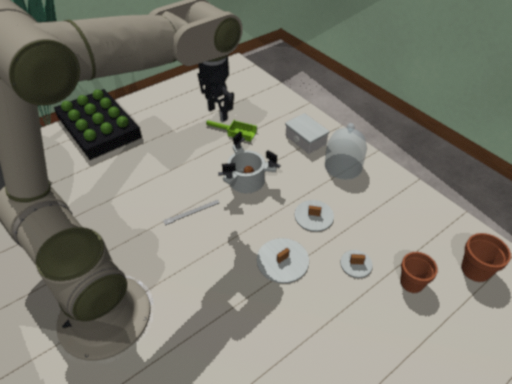

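```bash
python3 - <<'E'
from h import *
robot.move_pose([489,167,230],down(0))
img,C=wsnap(); save('f_wrist',img)
im2=cv2.resize(img[0:190,160:360][:,:,::-1],(600,570),interpolation=cv2.INTER_CUBIC);cv2.imwrite('pics/f_crop.png',im2)
np.savez('f.npz',K=C[0],R=C[1],t=C[2])
E
```

```text
(no output)
```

View pics/f_crop.png

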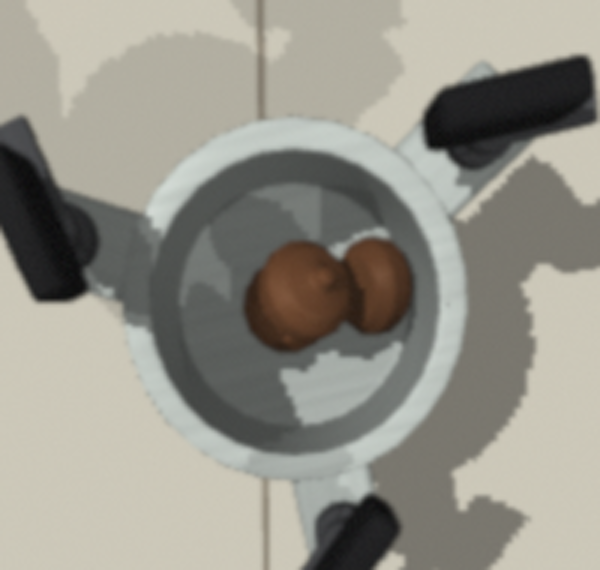

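Three corms are in the pot: two stacked and one beside them. Next I'll get a vertical close view of each knob.

```bash
cat >> h.py <<'E'
def bolt_xy(i,az0=73.): 
    a=np.radians(az0-120*i); return POT+80*np.array([np.cos(a),np.sin(a)])
def look_knob(xy,yaw,z=175,name=None):
    robot.move_pose([xy[0]-81*np.cos(yaw),xy[1]-81*np.sin(yaw),z],down(yaw))
    img,C=wsnap(); img=img.copy()
    m=(img.max(2)<62); m[220:]=0
    m=cv2.morphologyEx(m.astype(np.uint8),cv2.MORPH_OPEN,np.ones((3,3)))
    e=proj(C,[*xy,132])
    best=min(blobs(m,150),key=lambda b:np.linalg.norm(b[0]-e))
    cs,_=cv2.findContours(best[2].astype(np.uint8),cv2.RETR_EXTERNAL,cv2.CHAIN_APPROX_NONE)
    r=cv2.minAreaRect(cs[0]); bx=np.array([onz(C,*p,132)[:2] for p in cv2.boxPoints(r)])
    cen=bx.mean(0); e1=bx[1]-bx[0]; e2=bx[2]-bx[1]
    L=e1 if np.linalg.norm(e1)>np.linalg.norm(e2) else e2
    print(name,'cen',cen.round(1),'dir',np.degrees(np.arctan2(L[1],L[0])).round(1),'size',np.linalg.norm(e1).round(1),np.linalg.norm(e2).round(1),'px',np.round(r[0]),get_state()['clock'])
    if name:
        v=img.copy(); cv2.drawContours(v,[np.int32(cv2.boxPoints(r))],0,(255,0,0),1)
        u0=int(max(0,min(512-160,r[0][0]-80)));v0=int(max(0,r[0][1]-80))
        cv2.imwrite(f'pics/{name}.png',cv2.resize(v[v0:v0+160,u0:u0+160][:,:,::-1],(400,400),interpolation=cv2.INTER_CUBIC))
    return cen,np.arctan2(L[1],L[0])
E
python3 - <<'E'
from h import *
for i in (1,2,0):
    look_knob(bolt_xy(i),0 if i else 0.3,name=f'g_k{i}')
ims=[cv2.imread(f'pics/g_k{i}.png') for i in (0,1,2)]
cv2.imwrite('pics/g_all.png',cv2.resize(np.hstack(ims),(798,266)))
E
```

```text
g_k1 cen [624.8 104.7] dir -76.9 size 46.7 13.6 px [262. 105.] 28.6167
g_k2 cen [491.6 147.5] dir -32.6 size 42.2 13.9 px [261. 105.] 29.275
g_k0 cen [594.  241.9] dir -159.8 size 13.5 40.7 px [258. 103.] 29.9
```

View pics/g_all.png

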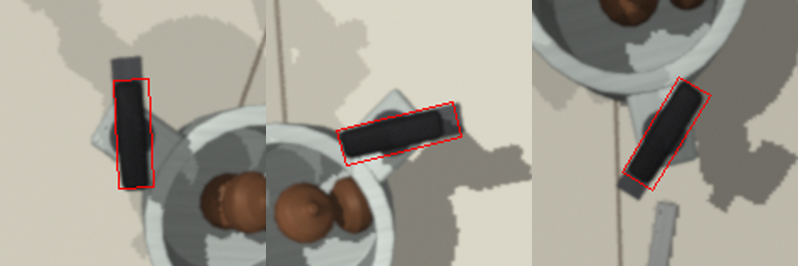

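The bolts start at different angles: bolt0 about 0.38, bolt1 about 0 and bolt2 about 0.25. The bars' inner ends come within about 0–2 mm of the 120 mm cover's path. I'll first turn all three until the bars are tangential so the cover drops in with clearance, starting with bolt 1.

```bash
cat >> h.py <<'E'
POT=np.array([570.,166.]); AZ=72.7
def turn(i,yaw0,delta,zt=103,nstep=3):
    """yaw0 deg tool-x, delta deg clockwise"""
    xy=bolt_xy(i,AZ); q=down(np.radians(yaw0))
    robot.move_gripper(0.45)
    robot.move_pose([*xy,190],q)
    print('q6',get_state()['joint_positions'][5])
    robot.move_straight([*xy,zt],150)
    robot.move_gripper(0.0)
    s=get_state(); print('grip',s['opening'],s['contact_force'].round(1))
    j=np.array(s['joint_positions']); 
    for k in range(1,nstep+1):
        jj=j.copy(); jj[5]+=np.radians(delta)*k/nstep
        robot.movej(list(jj))
        s=get_state(); print(' turn',k,s['joint_positions'][5].round(3),'F',s['contact_force'].round(1),'M',s['moment'].round(2),s['clock'])
    return j
def release(i):
    robot.move_gripper(0.45)
    xy=bolt_xy(i,AZ); robot.move_straight([*xy,190],200)
    s=get_state(); print('rel',s['contact_force'].round(1),s['clock'])
E
python3 - <<'E'
from h import *
turn(1,103.,59.)
release(1)
look_knob(bolt_xy(1,AZ),0,name='h_k1')
E
```

```text
q6 -0.24060165758306926
grip 0.13219492879300537 [-5.7 -0.5  6. ]
 turn 1 0.099 F [-4.  -1.1  0.2] M [-0.18  0.53 -0.05] 33.2083
 turn 2 0.443 F [-6.6 -0.4  0.6] M [-0.15  0.92 -0.03] 33.6333
 turn 3 0.786 F [-7.5 -0.1  2.4] M [-0.09  1.19 -0.08] 34.0583
rel [-0.4 -0.1 -0.1] 35.0083
h_k1 cen [623.2 104.6] dir -136.3 size 13.9 46.7 px [260. 106.] 35.8167
```

View pics/h_k1.png

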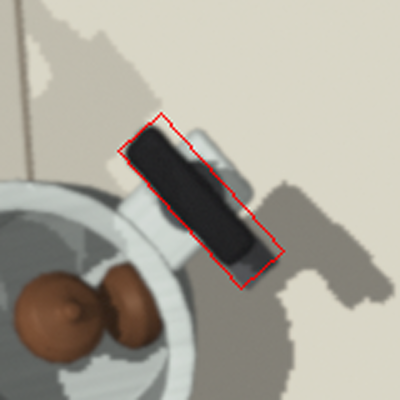

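```bash
python3 - <<'E'
from h import *
turn(2,147.4,44.7); release(2)
turn(0,200.2,37.5); release(0)
look_knob(bolt_xy(0,AZ),0.3,name='h_k0')
look_knob(bolt_xy(2,AZ),0.,name='h_k2')
ims=[cv2.imread(f'pics/h_k{i}.png') for i in (0,2)]
cv2.imwrite('pics/h_all.png',np.hstack(ims))
robot.move_gripper(0.5)
# look at the cover
p=np.array([638,-84]); yaw=0.
robot.move_pose([p[0]-81,p[1],260],down(yaw))
img,C=wsnap(); save('h_cov',img); print(onz(C,256,100,40)); np.savez('hc.npz',K=C[0],R=C[1],t=C[2])
E
```

```text
q6 -0.9366356458853825
grip 0.13070432893539857 [-5.4 -5.1  8. ]
 turn 1 -0.681 F [-2.3 -3.8 -2.1] M [-0.44  0.16 -0.05] 39.6083
 turn 2 -0.42 F [-2.8 -4.6 -0.1] M [-0.66  0.42 -0.1 ] 39.9667
 turn 3 -0.16 F [-5.5 -5.1  1.2] M [-0.87  0.61 -0.03] 40.325
rel [ 0.2  0.1 -0.7] 41.275
q6 -1.7171570647659375
grip 0.1318445176717563 [-2.   5.3  4.2]
 turn 1 -1.504 F [-0.1 -1.2 -2.4] M [-0.57 -0.15 -0.07] 44.2917
 turn 2 -1.288 F [-0.4 -5.6 -1.4] M [-1.19 -0.01 -0.08] 44.6167
 turn 3 -1.07 F [-0.8 -7.5 -1.4] M [-1.53  0.14 -0.01] 44.9417
rel [ 0.   0.1 -0.6] 45.8917
h_k0 cen [593.5 241.6] dir -18.4 size 40.4 13.8 px [258. 104.] 48.1
h_k2 cen [491.4 148.2] dir -76.8 size 41.2 14.3 px [257. 106.] 48.725
[641.21674417 -81.34890288  40.        ]
```

View pics/h_all.png

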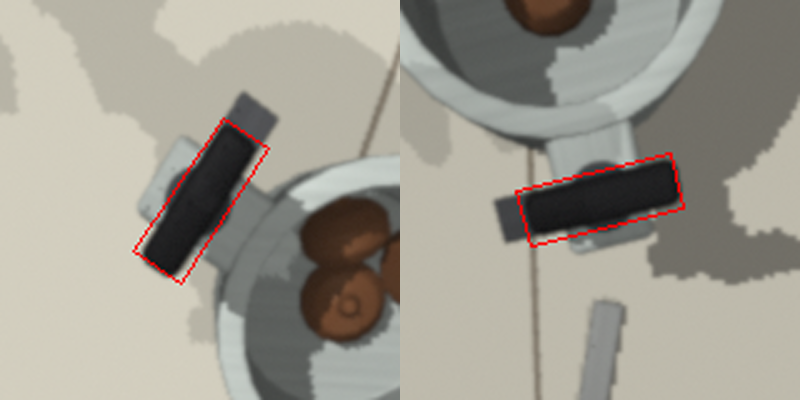

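View pics/h_cov.png

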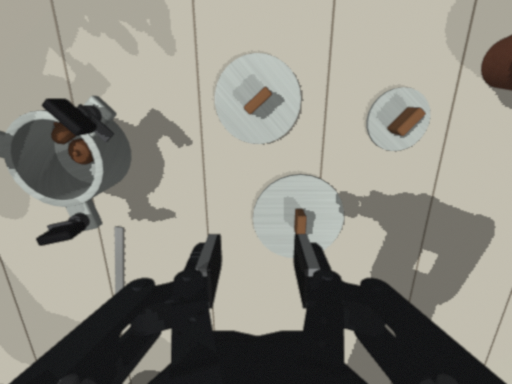

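```bash
cat >> h.py <<'E'
POT=np.array([569.6,165.3])
E
python3 - <<'E'
from h import *
f=np.load('hc.npz');C=(f['K'],f['R'],f['t']); img=cv2.imread('pics/h_cov.png')[:,:,::-1].copy()
print(fitc([onz(C,*p,8) for p in [(214,97),(301.5,97),(257,52),(259,143.5)]]))
for c,s,m in blobs(brown(img)&(np.indices(img.shape[:2])[0]<240),60):
    cs,_=cv2.findContours(m.astype(np.uint8),cv2.RETR_EXTERNAL,cv2.CHAIN_APPROX_NONE)
    r=cv2.minAreaRect(cs[0]); b=np.array([onz(C,*p,42)[:2] for p in cv2.boxPoints(r)])
    e=[b[1]-b[0],b[2]-b[1]]; L=max(e,key=np.linalg.norm)
    print(c.round(1),b.mean(0).round(1),np.degrees(np.arctan2(L[1],L[0])).round(1),[np.linalg.norm(x).round(1) for x in e])
i2=cv2.resize(img[40:160,190:320][:,:,::-1],None,fx=4.5,fy=4.5,interpolation=cv2.INTER_CUBIC);cv2.imwrite('pics/h_cc.png',i2)
E
```

```text
(array([641.21938207, -83.61436075]), np.float64(60.317250892774005))
[499.   64.5] [ 684.1 -374.1] -163.3 [np.float64(34.3), np.float64(60.0)]
[257.4 100.2] [640.9 -83.1] -48.9 [np.float64(35.8), np.float64(11.0)]
[406.6 120.7] [ 616.  -276.1] -41.0 [np.float64(41.1), np.float64(20.4)]
[ 61.3 133.5] [599.3 177.1] -141.5 [np.float64(23.7), np.float64(25.4)]
[ 79.6 151.7] [574.4 157.2] -163.4 [np.float64(25.8), np.float64(31.9)]
[300.1 222.1] [ 471.8 -145.9] -0.9 [np.float64(37.2), np.float64(13.9)]
```

View pics/h_cc.png

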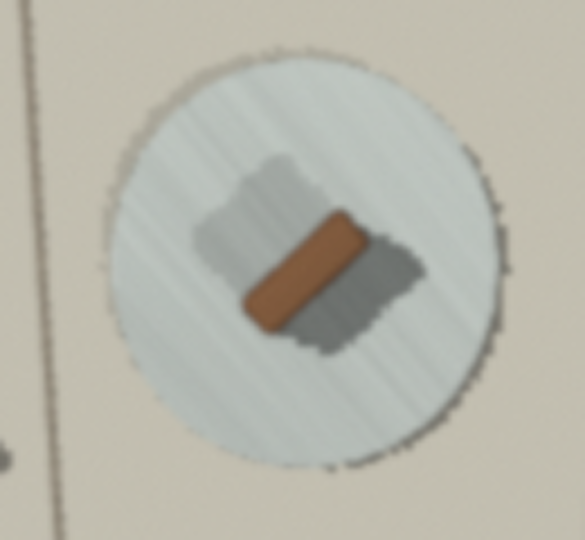

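```bash
python3 - <<'E'
from h import *
q=down(np.radians(131)); x,y=640.9,-83.3
robot.move_gripper(0.6)
robot.move_pose([x,y,120],q)
robot.move_straight([x,y,12],120)
robot.move_gripper(0.0)
s=get_state(); print('grip',s['opening'],s['contact_force'].round(1))
robot.move_straight([x,y,40],80)
s=get_state(); print('lift',s['opening'],s['contact_force'].round(1),s['clock'])
robot.move_straight([x,y,230],200)
robot.move_pose([*POT,230],down(np.radians(131+20)))
s=get_state(); print('over',s['opening'],s['contact_force'].round(1),s['clock'],s['joint_positions'].round(2))
img,_=tsnap('side'); save('i_side',img); cv2.imwrite('pics/i_sc.png',cv2.resize(img[60:220,150:350][:,:,::-1],None,fx=3,fy=3))
img,_=wsnap(); save('i_wrist',img)
E
```

```text
grip 0.15308690947046497 [-1.2  0.   4.8]
lift 0.15337480003053547 [ 0.6  0.1 -2.7] 54.2667
over 0.1563602519437006 [ 0.5 -0.6 -2.9] 56.375 [ 0.08  0.47  1.28 -0.    1.39 -0.98]
```

View pics/i_sc.png

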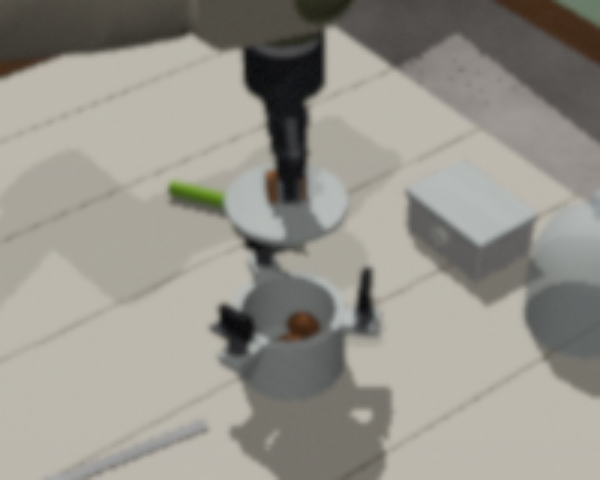

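View pics/i_wrist.png

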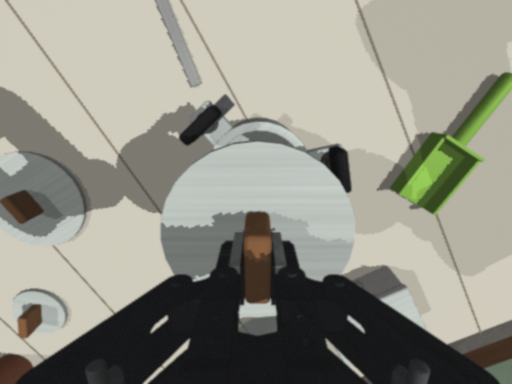

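```bash
python3 - <<'E'
from h import *
s=get_state(); print(s['ee_pos'],s['joint_positions'],s['qvel'].round(3),s['clock'],s['opening'])
E
```

```text
[570.26945866 163.84900058 229.75277263] [ 8.26081511e-02  4.66544454e-01  1.28088694e+00 -2.58968642e-04
  1.39430182e+00 -9.79614417e-01] [ 0.002 -0.002 -0.001  0.002  0.     0.   ] 56.475 0.15550843254962896
```

```bash
python3 - <<'E'
from h import *
robot.move_straight([*POT,140],150)
s=get_state(); print(s['ee_pos'].round(1),s['opening'],s['contact_force'].round(1))
robot.move_straight([*POT,104],60); robot.sleep(.2)
s=get_state(); print(s['ee_pos'].round(1),s['opening'],s['contact_force'].round(1))
robot.move_straight([*POT,92.5],30); robot.sleep(.2)
s=get_state(); print(s['ee_pos'].round(1),s['opening'],s['contact_force'].round(1),s['clock'])
E
```

```text
[570.2 165.1 141. ] 0.15204605644540167 [-0.6 -0.4 -2.9]
[569.8 165.3 104.3] 0.15341845857595413 [ 0.2  0.7 -3.4]
[569.5 165.3  92.6] 0.1520814424796283 [-3.6 -1.3  4.5] 58.9083
```

```bash
python3 - <<'E'
from h import *
robot.move_gripper(0.35); robot.sleep(.1)
robot.move_straight([*POT,200],150)
s=get_state(); print(s['opening'],s['contact_force'].round(1),s['clock'])
robot.move_pose([489,165,230],down(0))
img,C=wsnap(); save('j_wrist',img);np.savez('j.npz',K=C[0],R=C[1],t=C[2])
cv2.imwrite('pics/j_crop.png',cv2.resize(img[0:190,160:360][:,:,::-1],(600,570),interpolation=cv2.INTER_CUBIC))
img,_=tsnap('side'); cv2.imwrite('pics/j_sc.png',cv2.resize(img[100:220,180:330][:,:,::-1],None,fx=4,fy=4,interpolation=cv2.INTER_CUBIC))
E
```

```text
0.35041245580119956 [ 0.1 -0.3 -0.7] 60.1833
```

View pics/j_crop.png

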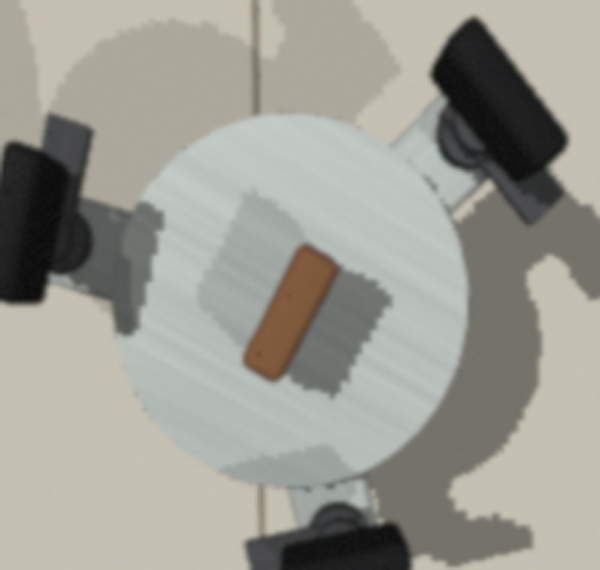

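View pics/j_sc.png

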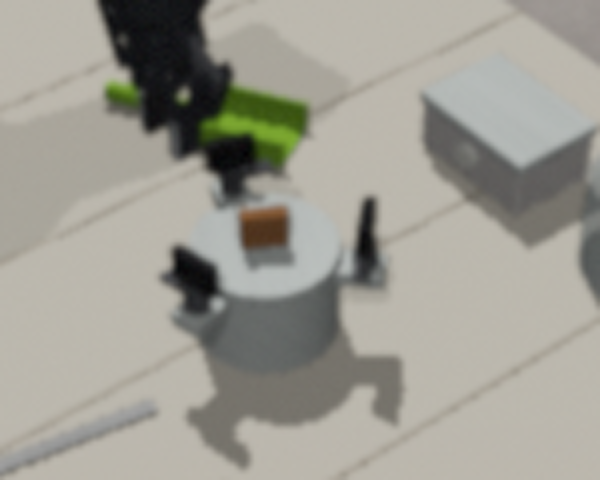

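The cover is flat and centred: its edges in the crop are about (113–468, 112–487), close to the rim outline seen earlier. Now I'll lock the bolts.

```bash
python3 - <<'E'
from h import *
f=np.load('j.npz');C=(f['K'],f['R'],f['t'])
print(fitc([onz(C,160+u/3,v/3,88) for u,v in [(113,310),(468,300),(292,112),(295,487)]]),onz(C,160+290/3,312/3,122))
turn(1,42.7,95.,nstep=5); release(1)
look_knob(bolt_xy(1,AZ),0,name='k_k1')
E
```

```text
(array([569.31528078, 165.18628197]), np.float64(59.50505581047286)) [569.84394372 165.24755264 122.        ]
q6 0.8116219629513359
grip 0.13219223644676814 [-5.7  5.7  7. ]
 turn 1 1.138 F [-1.   1.8 -2.3] M [ 0.    0.16 -0.03] 65.125
 turn 2 1.468 F [-3.2  3.1 -1.6] M [0.32 0.43 0.02] 65.5417
 turn 3 1.801 F [-3.6  4.2 -0.7] M [ 0.46  0.49 -0.08] 65.9583
 turn 4 2.132 F [-2.9  4.1 -0.5] M [ 0.54  0.5  -0.03] 66.375
 turn 5 2.461 F [-1.4  6.  -0.4] M [0.75 0.42 1.91] 66.7917
rel [-0.6 -0.2  1.2] 67.7417
k_k1 cen [623.8 107.7] dir -47.2 size 40.4 13.7 px [255. 104.] 68.6667
```

View pics/k_k1.png

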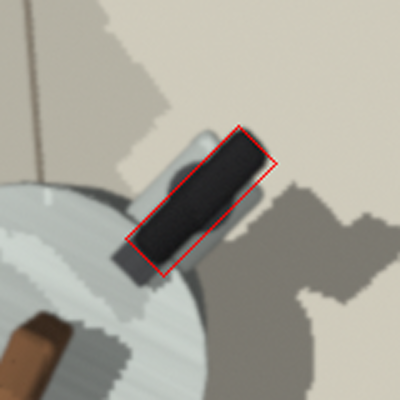

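Bolt 1 hit its stop: the moment rose to 1.9 N m, and the bar now lies at -47.2° as expected. Bolts 2 and 0 next.

```bash
python3 - <<'E'
from h import *
turn(2,102.7,95.,nstep=5); release(2)
turn(0,162.7,95.,nstep=5); release(0)
look_knob(bolt_xy(0,AZ),0.3,name='k_k0')
look_knob(bolt_xy(2,AZ),0.,name='k_k2')
cv2.imwrite('pics/k_all.png',np.hstack([cv2.imread(f'pics/k_k{i}.png') for i in (0,2)]))
robot.move_pose([489,165,240],down(0))
img,C=wsnap()
cv2.imwrite('pics/k_crop.png',cv2.resize(img[0:190,150:370][:,:,::-1],(660,570),interpolation=cv2.INTER_CUBIC))
img,_=tsnap('top'); save('k_top',img)
E
```

```text
q6 -0.1573892843373221
grip 0.12949289075189793 [-5.1 -1.8  8.4]
 turn 1 0.17 F [-3.6 -1.3 -2.8] M [-0.19  0.27 -0.05] 71.8917
 turn 2 0.5 F [-5.  -1.6  0.1] M [-0.26  0.72  0.  ] 72.3083
 turn 3 0.831 F [-6.2  0.   2.7] M [-0.25  0.9  -0.02] 72.725
 turn 4 1.163 F [-7.1  0.1  1.9] M [-0.13  0.98 -0.06] 73.1417
 turn 5 1.491 F [-7.6  1.6  3.6] M [0.18 1.19 1.96] 73.5583
rel [-0.2 -0.  -0.6] 74.5083
q6 -1.0641031763101487
grip 0.12718487857471997 [1.1 3.  5.6]
 turn 1 -0.737 F [-2.4 -3.   1.5] M [-0.73  0.56 -0.04] 78.4167
 turn 2 -0.404 F [-6.4 -6.6  4. ] M [-1.12  1.14 -0.01] 78.8333
 turn 3 -0.073 F [-8.8 -8.1  6.4] M [-1.42  1.75 -0.02] 79.25
 turn 4 0.259 F [-13.4  -8.7   8.7] M [-1.51  2.27 -0.06] 79.6667
 turn 5 0.587 F [-15.9 -10.3  11.4] M [-1.43  2.55  2.08] 80.0833
rel [-0.6 -0.4  0.2] 81.0333
k_k0 cen [592.2 239.1] dir -102.2 size 13.5 47.2 px [259. 107.] 81.925
k_k2 cen [492.9 147. ] dir -167.4 size 14.4 40.7 px [258. 102.] 82.55
```

View pics/k_all.png

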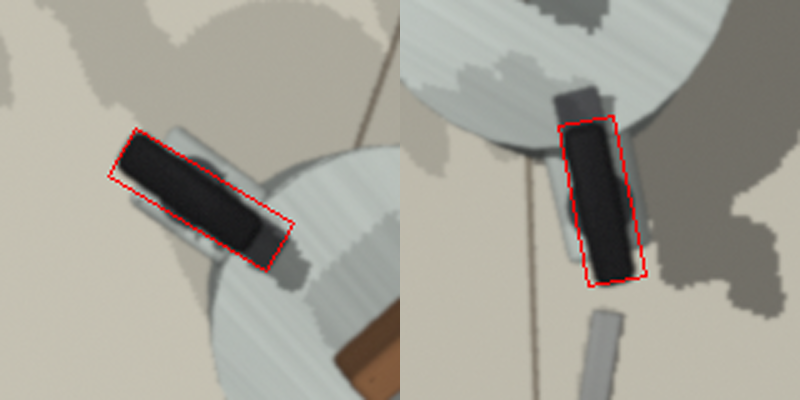

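View pics/k_crop.png

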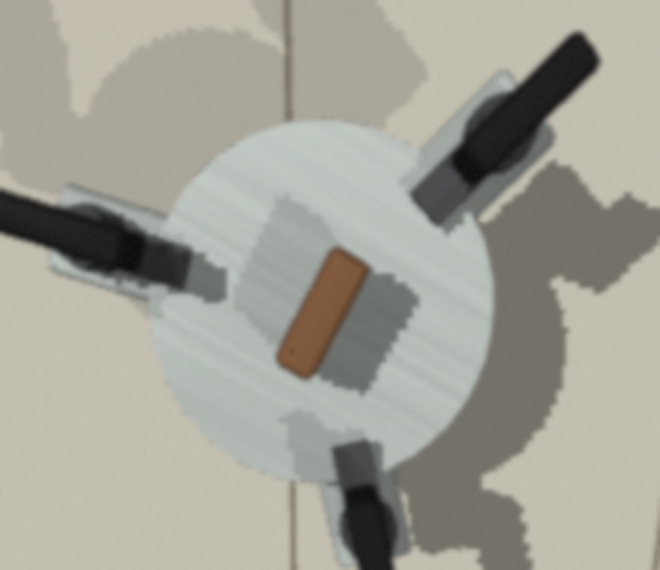

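View pics/k_top.png

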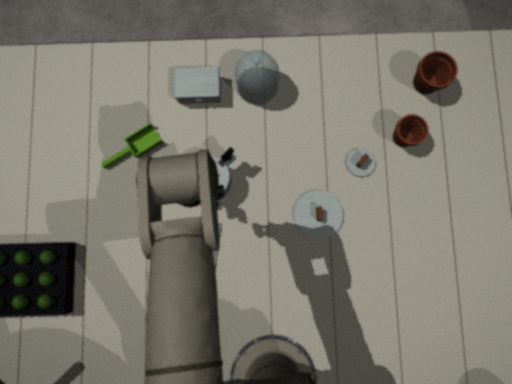

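All three stops were felt at about 2 N m. Bolt 0's fitted rectangle took in part of the tongue, so I'll recheck it with a stricter mask and check that no corm is still on the bench.

```bash
sed -i 's/name=None):/name=None,th=62):/; s/img.max(2)<62/img.max(2)<th/' h.py; python3 - <<'E'
from h import *
for th in (40,50): look_knob(np.array([593.4,241.5]),np.radians(-17),th=th,name=f'l_{th}')
robot.move_pose([400,-150,330],down(np.pi/2))
img,C=tsnap('top'); save('l_top',img); print(corms()[1])
img,_=tsnap('side'); save('l_side',img)
E
```

```text
l_40 cen [593.1 242. ] dir -107.0 size 39.6 10.6 px [256. 104.] 83.75
l_50 cen [593.1 241.9] dir -107.1 size 40.6 11.3 px [256. 106.] 84.05
[array([587.387483  , 176.99419274])]
```

View pics/l_40.png

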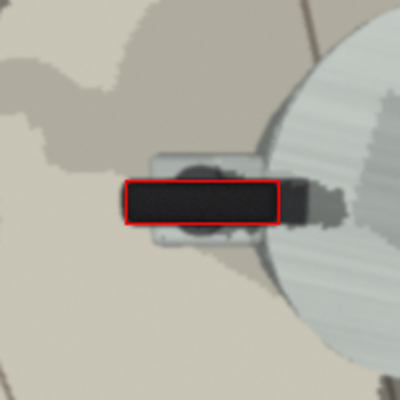

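View pics/l_top.png

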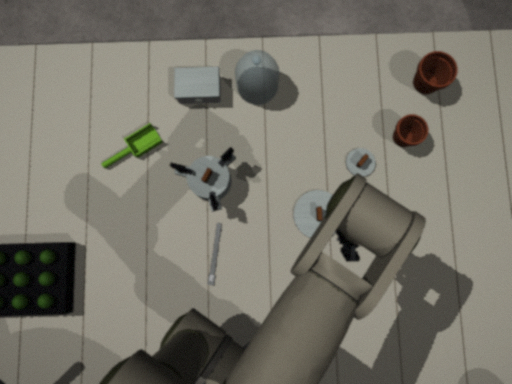

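View pics/l_side.png

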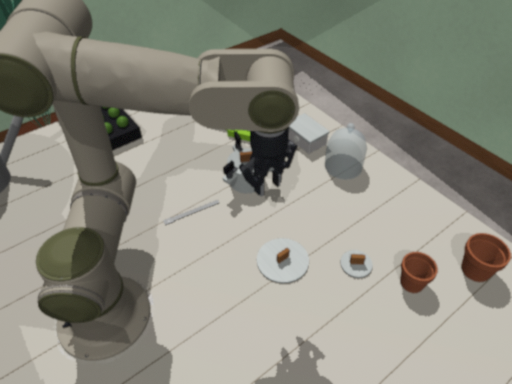

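Bolt 0's bar is at -107.1° against -107.3° expected. The only brown blob left near the pot is the cover's handle, and the bystanders are where they were. Handing in.

```bash
python3 - <<'E'
from bench import finish_job,get_state
s=get_state();print(s['clock'],s['contact_force'])
print(finish_job())
E
```

```text
86.5583 [ 0.15897753  0.02410002 -0.81415433]
the job is handed in; nothing more can be done
None
```

The job is handed in at 86.6 s. All three corms found on the bench are in the storage pot, the 120 mm cover is on the rim, and all three clamp bolts are turned to their end stops.

- **Preparation:** Before placing the cover I turned the three bolts part-way, so that their bars stood clear of its path. Bolts 0 and 2 had started slightly off fully open.
- **Corms:** The wrist camera showed three corms in the pot before it was closed. A last top view found no others on the bench.
- **Cover:** It looked flat on the rim, and its centre measured within about 1 mm of the pot's axis.
- **Bolts:** Each stop was felt at about 2 N m. In the last views all three bars pointed at the pot's axis, within about half a degree.
- **Bystanders:** The other two covers, the terracotta pot, the scoop and the widger looked unmoved in the last views. The robot was clear of everything when I handed in.

**Checks that disagreed:**
- The first angle check on bolt 0 came out about 5° off, because the mask had included part of the tongue. A stricter mask gave -107.1° against -107.3° expected.
- The last corm search flagged one blob over the pot, which is the cover's own wooden handle.

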